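Fetch the hardener from behind the tinting bottles

TASK

Clear the two bottles that stand in front of the orange tin out of the rack and stand both in the black tray, then take out the orange tin and set it flat in the middle of the scale's pan, and only then put the two bottles back, each exactly where it stood at the start. Keep everything upright and leave the grey tin alone; at the end all four bottles stand in the rack in their original places.

Things in the scene. Friction and masses are not known exactly. Their poses are not given: they have to be found in the camera images.
- bottle_red_mid (a point): red tinting-paste bottle, 104 mm tall, about 0.2 kg: round body 54 mm diameter with paper label, shoulder tapering from 58 to 70 mm above its foot, then a tall red cap, 30 mm diameter, 34 mm high, to grip from above (cap centre 35 mm above this point). This point: on its axis half-way up, 52 mm above the foot; z up. Stands in any one of the four places of the rack's front row.
- bottle_blue_mid (a point): blue tinting-paste bottle, 104 mm tall, about 0.2 kg: round body 54 mm diameter with paper label, shoulder tapering from 58 to 70 mm above its foot, then a tall blue cap, 30 mm diameter, 34 mm high, to grip from above (cap centre 35 mm above this point). This point: on its axis half-way up, 52 mm above the foot; z up. Stands in any one of the four places of the rack's front row.
- bottle_yellow_mid (a point): yellow tinting-paste bottle, 104 mm tall, about 0.2 kg: round body 54 mm diameter with paper label, shoulder tapering from 58 to 70 mm above its foot, then a tall yellow cap, 30 mm diameter, 34 mm high, to grip from above (cap centre 35 mm above this point). This point: on its axis half-way up, 52 mm above the foot; z up. Stands in any one of the four places of the rack's front row.
- bottle_green_mid (a point): green tinting-paste bottle, 104 mm tall, about 0.2 kg: round body 54 mm diameter with paper label, shoulder tapering from 58 to 70 mm above its foot, then a tall green cap, 30 mm diameter, 34 mm high, to grip from above (cap centre 35 mm above this point). This point: on its axis half-way up, 52 mm above the foot; z up. Stands in any one of the four places of the rack's front row.
- tin_orange_mid (a point): flat rectangular orange tin, 46 mm (its x) by 124 mm (its y), body 54 mm high, about 0.4 kg; black screw cap 24 mm wide, 8 mm high, on top 44 mm from the middle towards +y. The tin to fetch; grip it across its 46 mm. This point: middle of the body, 27 mm above its underside; z up. In the left or right half of the rack's back row, behind two bottles.
- tin_grey_mid (a point): flat rectangular bare-metal grey tin, 46 mm (its x) by 124 mm (its y), body 54 mm high, about 0.4 kg; black screw cap 24 mm wide, 8 mm high, on top 44 mm from the middle towards +y. It stays where it is. This point: middle of the body, 27 mm above its underside; z up. In the left or right half of the rack's back row, behind two bottles.
- rack: fixed low plywood rack, 182 (x) by 312 mm (y): floor 10 mm above the bench, rim 8 mm higher, no walls. Origin: centre of its underside; x to its back, y to its left. Bottles at x = -45, y = 105, 35, -35, -105 mm, tins at x = 13, y = 70, -70 mm, all within 3 mm; 8 mm between bottles and tins (no room for a finger), 49 mm free behind the tins.
- tray_floor (a point): black shallow fixed tray on the bench left or right of the rack: the side area. Outside 210 mm (x) by 120 mm (y), walls 4 mm thick, 14 mm high. This point: middle of its inner floor, 4 mm above the bench; x along its length, z up. Room for two bottles along its x, e.g. 45 mm either side of the middle.
- scale_pan (a point): fixed dosing scale on the rack's other side: white case 210 by 160 mm, 18 mm high; round steel pan 148 mm diameter, 8 mm higher, with a black dot at its middle. This point: middle of the pan's top, 26 mm above the bench; z up. A roll of tape, a filling knife and a white cup lie beyond the rack, no part of the job.

How it is judged (in metres and radians):
On the way, in this order (a step that is already met when the one before it is completed fails the run):
1. two bottles stand in the tray while the orange tin is still in its place (((x of bottle_red_mid in the frame of tray_floor between -0.1 and 0.1 m and y of bottle_red_mid in the frame of tray_floor between -0.055 and 0.055 m and z of bottle_red_mid in the frame of tray_floor between 0.045 and 0.059 m and angle between each of bottle_red_mid, bottle_blue_mid's own z axis and vertical below 0.1 rad and linear speed of each of bottle_red, bottle_blue below 0.03 m/s and x of bottle_blue_mid in the frame of tray_floor between -0.1 and 0.1 m and y of bottle_blue_mid in the frame of tray_floor between -0.055 and 0.055 m and z of bottle_blue_mid in the frame of tray_floor between 0.045 and 0.059 m) or (x of bottle_red_mid in the frame of tray_floor between -0.1 and 0.1 m and y of bottle_red_mid in the frame of tray_floor between -0.055 and 0.055 m and z of bottle_red_mid in the frame of tray_floor between 0.045 and 0.059 m and angle between each of bottle_red_mid, bottle_yellow_mid's own z axis and vertical below 0.1 rad and linear speed of each of bottle_red, bottle_yellow below 0.03 m/s and x of bottle_yellow_mid in the frame of tray_floor between -0.1 and 0.1 m and y of bottle_yellow_mid in the frame of tray_floor between -0.055 and 0.055 m and z of bottle_yellow_mid in the frame of tray_floor between 0.045 and 0.059 m) or (x of bottle_red_mid in the frame of tray_floor between -0.1 and 0.1 m and y of bottle_red_mid in the frame of tray_floor between -0.055 and 0.055 m and z of bottle_red_mid in the frame of tray_floor between 0.045 and 0.059 m and angle between each of bottle_red_mid, bottle_green_mid's own z axis and vertical below 0.1 rad and linear speed of each of bottle_red, bottle_green below 0.03 m/s and x of bottle_green_mid in the frame of tray_floor between -0.1 and 0.1 m and y of bottle_green_mid in the frame of tray_floor between -0.055 and 0.055 m and z of bottle_green_mid in the frame of tray_floor between 0.045 and 0.059 m) or (x of bottle_blue_mid in the frame of tray_floor between -0.1 and 0.1 m and y of bottle_blue_mid in the frame of tray_floor between -0.055 and 0.055 m and z of bottle_blue_mid in the frame of tray_floor between 0.045 and 0.059 m and angle between each of bottle_blue_mid, bottle_yellow_mid's own z axis and vertical below 0.1 rad and linear speed of each of bottle_blue, bottle_yellow below 0.03 m/s and x of bottle_yellow_mid in the frame of tray_floor between -0.1 and 0.1 m and y of bottle_yellow_mid in the frame of tray_floor between -0.055 and 0.055 m and z of bottle_yellow_mid in the frame of tray_floor between 0.045 and 0.059 m) or (x of bottle_blue_mid in the frame of tray_floor between -0.1 and 0.1 m and y of bottle_blue_mid in the frame of tray_floor between -0.055 and 0.055 m and z of bottle_blue_mid in the frame of tray_floor between 0.045 and 0.059 m and angle between each of bottle_blue_mid, bottle_green_mid's own z axis and vertical below 0.1 rad and linear speed of each of bottle_blue, bottle_green below 0.03 m/s and x of bottle_green_mid in the frame of tray_floor between -0.1 and 0.1 m and y of bottle_green_mid in the frame of tray_floor between -0.055 and 0.055 m and z of bottle_green_mid in the frame of tray_floor between 0.045 and 0.059 m) or (x of bottle_yellow_mid in the frame of tray_floor between -0.1 and 0.1 m and y of bottle_yellow_mid in the frame of tray_floor between -0.055 and 0.055 m and z of bottle_yellow_mid in the frame of tray_floor between 0.045 and 0.059 m and angle between each of bottle_yellow_mid, bottle_green_mid's own z axis and vertical below 0.1 rad and linear speed of each of bottle_yellow, bottle_green below 0.03 m/s and x of bottle_green_mid in the frame of tray_floor between -0.1 and 0.1 m and y of bottle_green_mid in the frame of tray_floor between -0.055 and 0.055 m and z of bottle_green_mid in the frame of tray_floor between 0.045 and 0.059 m)) and distance of tin_orange_mid from where it was at the start of the episode below 0.02 m), for 0.2 s.
2. the orange tin is set down in the middle of the scale's pan and let go, with two bottles still in the tray (((x of bottle_red_mid in the frame of tray_floor between -0.1 and 0.1 m and y of bottle_red_mid in the frame of tray_floor between -0.055 and 0.055 m and z of bottle_red_mid in the frame of tray_floor between 0.045 and 0.059 m and angle between each of bottle_red_mid, bottle_blue_mid's own z axis and vertical below 0.1 rad and linear speed of each of bottle_red, bottle_blue below 0.03 m/s and x of bottle_blue_mid in the frame of tray_floor between -0.1 and 0.1 m and y of bottle_blue_mid in the frame of tray_floor between -0.055 and 0.055 m and z of bottle_blue_mid in the frame of tray_floor between 0.045 and 0.059 m) or (x of bottle_red_mid in the frame of tray_floor between -0.1 and 0.1 m and y of bottle_red_mid in the frame of tray_floor between -0.055 and 0.055 m and z of bottle_red_mid in the frame of tray_floor between 0.045 and 0.059 m and angle between each of bottle_red_mid, bottle_yellow_mid's own z axis and vertical below 0.1 rad and linear speed of each of bottle_red, bottle_yellow below 0.03 m/s and x of bottle_yellow_mid in the frame of tray_floor between -0.1 and 0.1 m and y of bottle_yellow_mid in the frame of tray_floor between -0.055 and 0.055 m and z of bottle_yellow_mid in the frame of tray_floor between 0.045 and 0.059 m) or (x of bottle_red_mid in the frame of tray_floor between -0.1 and 0.1 m and y of bottle_red_mid in the frame of tray_floor between -0.055 and 0.055 m and z of bottle_red_mid in the frame of tray_floor between 0.045 and 0.059 m and angle between each of bottle_red_mid, bottle_green_mid's own z axis and vertical below 0.1 rad and linear speed of each of bottle_red, bottle_green below 0.03 m/s and x of bottle_green_mid in the frame of tray_floor between -0.1 and 0.1 m and y of bottle_green_mid in the frame of tray_floor between -0.055 and 0.055 m and z of bottle_green_mid in the frame of tray_floor between 0.045 and 0.059 m) or (x of bottle_blue_mid in the frame of tray_floor between -0.1 and 0.1 m and y of bottle_blue_mid in the frame of tray_floor between -0.055 and 0.055 m and z of bottle_blue_mid in the frame of tray_floor between 0.045 and 0.059 m and angle between each of bottle_blue_mid, bottle_yellow_mid's own z axis and vertical below 0.1 rad and linear speed of each of bottle_blue, bottle_yellow below 0.03 m/s and x of bottle_yellow_mid in the frame of tray_floor between -0.1 and 0.1 m and y of bottle_yellow_mid in the frame of tray_floor between -0.055 and 0.055 m and z of bottle_yellow_mid in the frame of tray_floor between 0.045 and 0.059 m) or (x of bottle_blue_mid in the frame of tray_floor between -0.1 and 0.1 m and y of bottle_blue_mid in the frame of tray_floor between -0.055 and 0.055 m and z of bottle_blue_mid in the frame of tray_floor between 0.045 and 0.059 m and angle between each of bottle_blue_mid, bottle_green_mid's own z axis and vertical below 0.1 rad and linear speed of each of bottle_blue, bottle_green below 0.03 m/s and x of bottle_green_mid in the frame of tray_floor between -0.1 and 0.1 m and y of bottle_green_mid in the frame of tray_floor between -0.055 and 0.055 m and z of bottle_green_mid in the frame of tray_floor between 0.045 and 0.059 m) or (x of bottle_yellow_mid in the frame of tray_floor between -0.1 and 0.1 m and y of bottle_yellow_mid in the frame of tray_floor between -0.055 and 0.055 m and z of bottle_yellow_mid in the frame of tray_floor between 0.045 and 0.059 m and angle between each of bottle_yellow_mid, bottle_green_mid's own z axis and vertical below 0.1 rad and linear speed of each of bottle_yellow, bottle_green below 0.03 m/s and x of bottle_green_mid in the frame of tray_floor between -0.1 and 0.1 m and y of bottle_green_mid in the frame of tray_floor between -0.055 and 0.055 m and z of bottle_green_mid in the frame of tray_floor between 0.045 and 0.059 m)) and horizontal distance between tin_orange_mid and scale_pan below 0.015 m and z of tin_orange_mid in the frame of scale_pan between 0.022 and 0.032 m and angle between tin_orange_mid's own z axis and vertical below 0.1 rad and linear speed of tin_orange below 0.03 m/s and contact force between the fingers and tin_orange below 0.2 N), for 0.2 s.
At the end, for the whole second after the job is handed in: the orange tin stands flat and released on the scale's pan, its middle within 15 mm of the pan's middle; all four bottles stand upright in the rack, each within 15 mm of where it stood at the start; the grey tin is within 20 mm of its start; all at rest (horizontal distance between tin_orange_mid and scale_pan below 0.015 m and z of tin_orange_mid in the frame of scale_pan between 0.022 and 0.032 m and angle between each of tin_orange_mid, bottle_red_mid, bottle_blue_mid, bottle_yellow_mid, bottle_green_mid's own z axis and vertical below 0.1 rad and linear speed of each of tin_orange, bottle_red, bottle_blue, bottle_yellow, bottle_green below 0.03 m/s and contact force between the fingers and tin_orange below 0.2 N and distance of each of bottle_red_mid, bottle_blue_mid, bottle_yellow_mid, bottle_green_mid from where it was at the start of the episode below 0.015 m and distance of tin_grey_mid from where it was at the start of the episode below 0.02 m); the robot touches nothing.
It fails at once if a bottle or tin is knocked over (tilted more than about 35 degrees) (angle between any of bottle_red_mid, bottle_blue_mid, bottle_yellow_mid, bottle_green_mid, tin_orange_mid, tin_grey_mid's own z axis and vertical above 0.6 rad).
It fails at once if the grey tin is moved more than 20 mm (distance of tin_grey_mid from where it was at the start of the episode above 0.02 m).
It also fails if it takes over 144 s, if anything falls off the work surface, if the arm or the gripper's body presses on something with over 40 N, if the wrist force passes 120 N, or if a joint passes its speed limit or range.

ROBOT

A 6-joint arm with a two-finger parallel gripper is mounted at the origin on the work surface. World frame = base frame: x ahead of the robot, y to its left, z up, the work surface at z = 0. Lengths are in mm, angles in rad, forces in N, time in s.
With the tool pointing down it reaches from about 400 to 825 mm from the base axis. Payload 7 kg.
Tool frame: the origin (TCP) lies midway between the tips of the shut fingers; the grasp point (between the pads) lies 19 mm behind it (robot.pinch_z is the distance from the TCP to the grasp point, in mm); z points along the fingers, y is the line along which they close (so a half turn about z gives the same grasp; the last joint's range is limited). The gripper opens to 88 mm and grips with 3 to 60 N. Pads are 19 mm wide; open, the fingers measure 130 mm over their backs; the gripper's body (78 mm by 193 mm) begins 47 mm behind the grasp point.
Start: joints at [-0.879, 0.359, 0.012, 0, -1.224, -0.288], TCP at [265.19, -620.701, 226.561] pointing down, gripper open.
Joint ranges: [-3.07, 3.07], [-1.43, 2.12], [-1.02, 1.25], [-3.03, 1.67], [-3.05, -0], [-3.03, 3.03]. Speed limits (rad/s): [2.39, 2.39, 3.01, 3.14, 3.14, 3.14].

INTERFACE

Orientations are given as a unit quaternion [w, x, y, z].
In Python, from bench import robot, capture gives the robot as it stands.
- The arm moves only by the tool drive_tool, never from a script. Its argument "targets" is a list that holds one entry, the list of rows, each a list of 4 numbers: the shift along the tool's x, y, z each as a share of 120 mm, from -1 to 1, then the turn about the tool's z as a share of 360 degrees, from -1 to 1. In form: [[[dx, dy, dz, twist], ...]]. A call has 1 to 8 rows; each row shifts and turns the commanded pose from where the row before left it, along the tool's axes as they then stand; what a row does not reach is not made up. A row lasts 1/12 s, in which the tool goes at most 41.7 mm and 7.16 degrees, less where a joint would pass 70% of its speed; a pose out of reach is approached as far as the arm can. A call with a number of a shift or a turn outside -1 to 1 is refused whole. A call with a gripper value outside its range is refused whole. "fingers" is the closure, from 0 (fully open) to 1 (shut), set as the call begins (left out, the last holds). The fingers move at their own pace and stop on an object; the grip force is fixed at half the most. Time passes only in rows, so rows that do not move let the fingers close. It gives the time, the measured TCP pose, the force, the opening and the grip force at its end, in the units of the state.
- robot.get_state(): the state, without advancing time (a new reading comes with each control period).
- capture(name): name is "side" or "top"; returns a dict with "frame" (420x560x3 uint8, red, green, blue), "depth" (420x560 float32, mm along the optical axis (not along the pixel's ray), 0 where there is no reading), "fovy" (degrees; the focal length in pixels is half the picture's height over the tangent of half this angle, whatever the lens; pixels are square), "cx", "cy" (the principal point, pixels), "cam_to_world" (4x4, takes a point from camera to world coordinates). Camera axes: x right, y up, looking along -z (the intrinsics and any distortion apply to the point x, -y, -z); pixel columns grow to the right and rows downward; lengths in mm; the calibration is good to about 2 mm. A picture is of the moment at which its call begins.
- robot.finish_job(): hands the job in; it is judged then, once.
The state is a dict: "t": time; "joints": joint angles; "joint_velocities": joint speeds; "joint_efforts": joint torques, N m; "position": TCP position; "tool_rot": TCP orientation; "wrist_force": force on the tool from outside, world axes, zero at the start; "moment": the same for the moment, N m; "grip_width": opening from 0.0 (shut) to 1.0 (fully open); "grip_force": force on a finger pad.
Only numpy, scipy, OpenCV 4.12 (cv2) and the standard library are available. Lean on these libraries where they do the work, as an engineer would, in place of code of your own. Each camera call takes 0.05 s, during which the arm holds its last target. There are 200 camera calls.

## Working session

There is one attempt and no reset: what is moved stays moved. The work goes in short steps, Python scripts to look and compute and a tool call to move; the robot and the scene stay as the last step left them, time stands still between calls to the robot, and variables do not carry over. Pictures are saved under pics/ and viewed, at most 14 in all, crops included, and the job is handed in when it is done.

Besides the shell and the picture viewer there is one more tool, called after "Request:" as name(argument=value, ...), one argument or row to a line, values as JSON. drive_tool: Moves the arm, as the interface text tells. Shift numbers are shares of 120 mm and turn numbers shares of 360 degrees, none past 1 either way. Its arguments: {"type":"object","properties":{"targets":{"type":"array","items":{"type":"array","items":{"type":"array","items":{"type":"number"}}}},"fingers":{"type":"number"}},"required":["targets"]}

```bash
mkdir -p pics; cat > h.py <<'E'
import numpy as np, cv2
from bench import robot, capture
def shot(name, fn=None):
    c=capture(name)
    if fn: cv2.imwrite('pics/'+fn, cv2.cvtColor(c['frame'],cv2.COLOR_RGB2BGR))
    h,w=c['depth'].shape; f=h/2/np.tan(np.radians(c['fovy'])/2)
    v,u=np.mgrid[:h,:w]; d=c['depth']
    p=np.stack([(u-c['cx'])/f*d,-(v-c['cy'])/f*d,-d],-1)
    M=np.array(c['cam_to_world']); c['P']=p@M[:3,:3].T+M[:3,3]; c['P'][d==0]=np.nan
    return c
E
python3 - <<'E'
from h import *
for n in('top','side'):
    c=shot(n,n+'0.png'); np.savez(n+'0.npz',P=c['P'],F=c['frame']); print({k:c[k] for k in c if k not in('frame','depth','P')})
print(robot.get_state())
E
```

```text
{'fovy': 52.722153832713644, 'cx': 284.5704191323176, 'cy': 204.612043249651, 'cam_to_world': array([[ 1.42385045e-02,  9.98148585e-01, -5.91326271e-02,
         4.63977098e+02],
       [-9.99624815e-01,  1.55935915e-02,  2.25181747e-02,
         1.41218564e+01],
       [ 2.33985743e-02,  5.87898163e-02,  9.97996124e-01,
         1.06225675e+03],
       [ 0.00000000e+00,  0.00000000e+00,  0.00000000e+00,
         1.00000000e+00]])}
{'fovy': 44.36500131897427, 'cx': 284.5485214141223, 'cy': 208.59932748983982, 'cam_to_world': array([[-9.73767626e-01,  1.61862765e-01, -1.59928280e-01,
         3.32321052e+02],
       [-2.27541459e-01, -6.88898990e-01,  6.88217311e-01,
         8.66190250e+02],
       [ 1.22232636e-03,  7.06554051e-01,  7.07658024e-01,
         9.52187587e+02],
       [ 0.00000000e+00,  0.00000000e+00,  0.00000000e+00,
         1.00000000e+00]])}
{'t': 0.1, 'joints': array([-8.78898017e-01,  3.59301655e-01,  1.11678764e-02, -2.49976655e-04,
       -1.22409514e+00, -2.88118062e-01]), 'joint_velocities': array([-1.62182270e-03, -2.25940482e-03,  2.34159392e-03,  2.15500415e-03,
        4.38345362e-04, -7.84225557e-05]), 'joint_efforts': array([-1.30023684e-03, -5.84164166e+01,  2.93753207e+01,  7.01566458e+00,
        1.01702206e-02, -5.57185717e-05]), 'position': array([ 265.01232364, -620.34507597,  225.7432995 ]), 'tool_rot': array([-2.33419698e-04, -2.00479679e-01,  9.79697592e-01,  6.87316461e-04]), 'wrist_force': array([-0.47281623, -0.93831049,  0.12932125]), 'moment': array([-0.02791617, -0.00523141,  0.00043094]), 'grip_force': 0.0, 'grip_width': 1.0029169676596816}
```

View pics/top0.png

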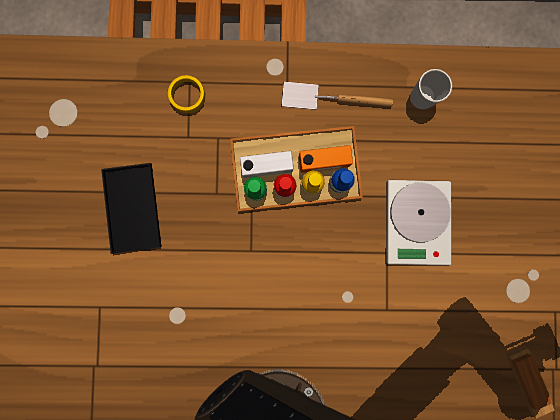

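View pics/side0.png

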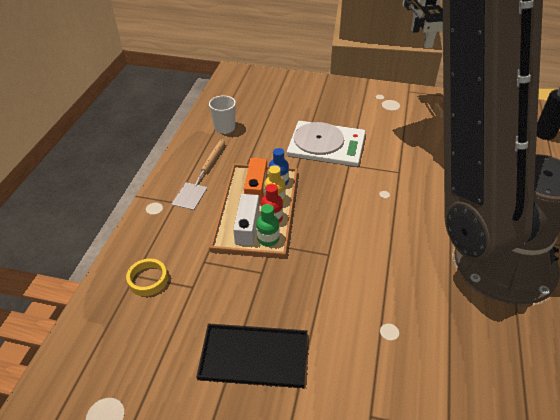

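The top view shows the tray at left (131,208), the rack at (296,170) and the pan dot at (421,212). Orange is at (326,157), behind yellow (314,182) and blue (343,180). Next I'll measure these.

```bash
python3 - <<'E'
from h import *
d=np.load('top0.npz');P=d['P'];F=d['F'];hsv=cv2.cvtColor(F,cv2.COLOR_RGB2HSV).astype(int);H,S,V=hsv[...,0],hsv[...,1],hsv[...,2]
Z=P[...,2]; v,u=np.mgrid[:420,:560]
rk=(u>225)&(u<365)&(v>120)&(v<220)
def rep(n,m):
    p=P[m]; r=cv2.minAreaRect(p[:,:2].astype(np.float32)); print(n,m.sum(),'med',np.median(p,0).round(1),'mid',((p.min(0)+p.max(0))/2).round(1),[np.round(x,1) for x in r])
for n,a,b in(('red',0,6),('yel',20,32),('grn',45,85),('blu',100,125)):
    hm=((H>=a)&(H<=b))|((n=='red')&(H>174)); rep(n,rk&hm&(S>120)&(Z>108)&(Z<122))
for n,us in(('left',(235,295)),('right',(298,358))):
    rep('tin '+n,(u>us[0])&(u<us[1])&(v>140)&(v<182)&(Z>58)&(Z<68))
    rep('tincap '+n,(u>us[0])&(u<us[1])&(v>140)&(v<182)&(Z>69)&(Z<76))
rep('rack',rk&(Z>14)&(Z<22))
t=(u>95)&(u<168)&(v>155)&(v<262)
rep('tray',t&(V<60)); rep('trayrim',t&(Z>9)&(Z<18))
s=(u>380)&(u<460)&(v>170)&(v<275)
rep('scale',s&(Z>12)); rep('pan',s&(Z>23)); rep('dot',(abs(u-421)<6)&(abs(v-212)<6)&(V<70))
E
```

```text
red 135 med [569.2  -7.6 113.5] mid [569.   -7.5 113.8] [array([569. ,  -7.5]), array([27.4, 27. ]), np.float64(0.6)]
yel 133 med [579.1 -74.9 113.5] mid [579.2 -75.1 113.8] [array([579.1, -75.1]), array([27.5, 27.5]), np.float64(2.6)]
grn 135 med [562.8  62.  113.6] mid [562.2  62.  112.8] [array([562.7,  62.5]), array([28.7, 27.2]), np.float64(46.1)]
blu 135 med [ 585.1 -145.1  113.1] mid [ 585.1 -145.5  113.4] [array([ 585.3, -145.4]), array([27.5, 27.8]), np.float64(3.0)]
tin left 920 med [622.9  32.   63.5] mid [615.   35.9  63.2] [array([611.1,  34.8]), array([ 69.3, 123.7]), np.float64(7.8)]
tincap left 152 med [595.1  72.   72.4] mid [604.5  30.7  72.5] [array([604.8,  30.8]), array([ 55.4, 120. ]), np.float64(1.0)]
tin right 926 med [ 638.4 -110.3   63.5] mid [ 624.7 -105.7   63. ] [array([ 621.8, -106.9]), array([ 80.1, 125.6]), np.float64(7.8)]
tincap right 203 med [603.3 -69.3  72.2] mid [ 611.  -110.1   72.4] [array([ 611.9, -109.6]), array([ 64.8, 123.2]), np.float64(1.0)]
rack 1077 med [617.6 -42.5  17.5] mid [618.5 -36.2  18. ] [array([618.4, -36.3]), array([182.7, 312.3]), np.float64(7.0)]
tray 4386 med [nan nan nan] mid [nan nan nan] [array([510.5, 369.8]), array([215.2, 120.3]), np.float64(8.9)]
trayrim 552 med [514.3 375.9  13.2] mid [512.8 370.   13.4] [array([513.5, 369.8]), array([210.5, 122.1]), np.float64(8.6)]
scale 5333 med [ 487.3 -340.9   22.4] mid [ 488.4 -344.1   21.8] [array([ 488.3, -343.9]), array([160. , 209.9]), np.float64(89.7)]
pan 2553 med [ 513.1 -344.3   25.8] mid [ 489.3 -344.7   27.3] [array([ 489.1, -344.2]), array([147.2, 196.6]), np.float64(88.6)]
dot 29 med [ 512.5 -345.4   26. ] mid [ 513.6 -345.4   27.1] [array([ 513.6, -345.3]), array([12.6, 13.3]), np.float64(4.0)]
```

Request:
drive_tool(
  targets=[
    [[0,0,0,-0.0198],[0,0,0,-0.0198],[0,0,0,-0.0198],[0,0,0,-0.0198],[0,0,0,-0.0198],[0,0,0,-0.0198],[0,0,0,-0.0198],[0,0,0,-0.0198]],
  ],
  fingers=0,
)

```text
t: 0.77
position: [265.1, -620.5, 226.0]
tool_rot: [0.0, -0.646, 0.763, 0.0]
wrist_force: [0.9, -0.8, -0.2]
grip_width: 0.998
grip_force: 0.0
```

Request:
drive_tool(
  targets=[
    [[0,0,0,-0.0156],[0,0,0,-0.0156],[0,0,0,-0.0156],[0,0,0,0]],
  ],
)

```text
t: 1.1
position: [265.1, -620.5, 226.0]
tool_rot: [-0.0, 0.75, -0.661, -0.0]
wrist_force: [-0.3, 1.0, -0.4]
grip_width: 0.998
grip_force: 0.0
```

```bash
cat > go.py <<'E'
import sys,numpy as np
from h import robot
from scipy.spatial.transform import Rotation as R
s=robot.get_state();q=s['tool_rot'];r=R.from_quat([q[1],q[2],q[3],q[0]])
m=r.as_matrix();print('t',s['t'],'p',s['position'].round(1),'yaw_y',np.degrees(np.arctan2(m[1,1],m[0,1])).round(2),'tilt',np.degrees(np.arccos(-m[2,2])).round(2),'j',s['joints'].round(2))
p=s['position']
for a in sys.argv[1:]:
    t=np.array(eval(a),float);print(a,'shares',((t-p)@m/120).round(4));p=t
E
python3 go.py 579,-75,200 579,-75,83
```

```text
t 1.1 p [ 265.1 -620.5  226. ] yaw_y -172.74 tilt 0.05 j [-0.88  0.36  0.01 -0.   -1.22  1.01]
579,-75,200 shares [-4.1786 -3.1691  0.2195]
579,-75,83 shares [ 8.00e-04 -3.00e-04  9.75e-01]
```

Request:
drive_tool(
  targets=[
    [[-0.26,-0.198,0.014,0],[-0.26,-0.198,0.014,0],[-0.26,-0.198,0.014,0],[-0.26,-0.198,0.014,0],[-0.26,-0.198,0.014,0],[-0.26,-0.198,0.014,0],[-0.26,-0.198,0.014,0],[-0.26,-0.198,0.014,0]],
  ],
)

```text
t: 1.77
position: [423.9, -348.0, 213.1]
tool_rot: [-0.0, 0.748, -0.664, 0.0]
wrist_force: [0.4, -0.3, -0.6]
grip_width: 0.998
grip_force: 0.0
```

Request:
drive_tool(
  targets=[
    [[-0.26,-0.198,0.014,0],[-0.26,-0.198,0.014,0],[-0.26,-0.198,0.014,0],[-0.26,-0.198,0.014,0],[-0.26,-0.198,0.014,0],[-0.26,-0.198,0.014,0],[-0.26,-0.198,0.014,0],[0,0,0,0]],
  ],
)

```text
t: 2.43
position: [564.6, -108.0, 200.7]
tool_rot: [-0.0, 0.749, -0.662, 0.0]
wrist_force: [-0.7, -1.2, 0.1]
grip_width: 0.998
grip_force: 0.0
```

```bash
python3 go.py 579,-75,190 579,-75,83
```

```text
t 2.4333 p [ 564.6 -108.   200.7] yaw_y -172.97 tilt 0.03 j [ 0.15  0.21 -0.25 -0.   -1.11 -0.03]
579,-75,190 shares [-0.2581 -0.1525  0.0892]
579,-75,83 shares [2.000e-04 4.000e-04 8.917e-01]
```

Request:
drive_tool(
  targets=[
    [[-0.26,-0.153,0.09,0],[0,0,0.17,0],[0,0,0.18,0],[0,0,0.18,0],[0,0,0.18,0],[0,0,0.12,0],[0,0,0.06,0],[0,0,0,0]],
  ],
)

```text
t: 3.1
position: [575.0, -79.7, 82.0]
tool_rot: [0.001, 0.748, -0.663, -0.001]
wrist_force: [-0.7, 0.3, -0.0]
grip_width: 1.0
grip_force: 0.0
```

Request:
drive_tool(
  targets=[
    [[0,0,0,0],[0,0,0,0],[0,0,0,0],[0,0,0,0],[0,0,0,0],[0,0,0,0],[0,0,0,0],[0,0,0,0]],
  ],
  fingers=1,
)

```text
t: 3.77
position: [576.3, -79.5, 83.9]
tool_rot: [-0.0, 0.749, -0.663, 0.0]
wrist_force: [-0.7, 0.2, 0.0]
grip_width: 0.454
grip_force: 0.0
```

```bash
python3 go.py 579,-75,205 500,425,205; python3 -c "
from h import *
c=shot('side','s1.png')"
```

```text
t 3.7667 p [576.3 -79.5  83.9] yaw_y -172.99 tilt 0.01 j [ 0.2   0.34 -0.38 -0.   -0.85 -0.08]
579,-75,205 shares [-0.0344 -0.0273 -1.0091]
500,425,205 shares [-4.2159e+00  1.4530e-01  1.0000e-04]
```

View pics/s1.png

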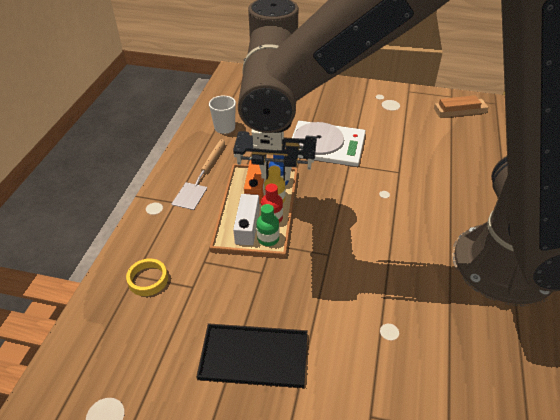

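The side view shows the gripper over yellow (275,175) with its fingers still closing. I'll correct the 4.5 mm offset while they close.

Request:
drive_tool(
  targets=[
    [[-0.034,-0.023,0,0],[0,0,0,0],[0,0,0,0],[0,0,0,0],[0,0,0,0],[0,0,0,0],[0,0,0,0],[0,0,0,0]],
  ],
)

```text
t: 4.48
position: [578.6, -75.1, 83.8]
tool_rot: [-0.0, 0.749, -0.663, 0.0]
wrist_force: [2.2, -0.6, -0.4]
grip_width: 0.331
grip_force: 30.0
```

```bash
python3 go.py 579,-75,205 504,424,205 504,424,78; python3 -c "
import numpy as np
a=np.radians(8.6);
for s in(55,-55):print(513+s*np.cos(a),369.8+s*np.sin(a))"
```

```text
t 4.4833 p [578.6 -75.1  83.8] yaw_y -172.99 tilt 0.02 j [ 0.21  0.34 -0.37 -0.   -0.86 -0.08]
579,-75,205 shares [-3.00e-04 -3.50e-03 -1.01e+00]
504,424,205 shares [-4.2035e+00  1.1310e-01  2.0000e-04]
504,424,78 shares [1.0000e-04 3.0000e-04 1.0583e+00]
567.3816009575853 378.02444388940404
458.6183990424147 361.575556110596
```

Request:
drive_tool(
  targets=[
    [[0,0,-0.1,0],[0,0,-0.2,0],[0,0,-0.25,0],[0,0,-0.25,0],[0,0,-0.22,0],[-0.1,-0.01,0,0],[-0.2,-0.02,0,0],[-0.27,-0.026,0,0]],
  ],
)

```text
t: 5.15
position: [575.7, -7.0, 205.7]
tool_rot: [0.0, 0.748, -0.664, -0.001]
wrist_force: [0.7, 0.5, -3.6]
grip_width: 0.33
grip_force: 30.0
```

Request:
drive_tool(
  targets=[
    [[-0.3,-0.03,0,0],[-0.3,-0.03,0,0],[-0.3,-0.03,0,0],[-0.3,-0.03,0,0],[-0.3,-0.03,0,0],[-0.3,-0.03,0,0],[-0.3,-0.03,0,0],[-0.3,-0.03,0,0]],
  ],
)

```text
t: 5.82
position: [568.9, 284.3, 205.0]
tool_rot: [0.001, 0.749, -0.663, -0.0]
wrist_force: [0.8, -0.5, -2.6]
grip_width: 0.334
grip_force: 30.0
```

Request:
drive_tool(
  targets=[
    [[-0.3,-0.03,0,0],[-0.25,-0.02,0,0],[-0.15,-0.01,0,0],[-0.08,-0.01,0,0],[0,0,0,0]],
  ],
)

```text
t: 6.23
position: [566.3, 378.3, 204.6]
tool_rot: [0.001, 0.75, -0.662, -0.0]
wrist_force: [0.6, -0.6, -2.4]
grip_width: 0.337
grip_force: 30.0
```

```bash
python3 go.py 567,378,200 567,378,78.5
```

```text
t 6.2333 p [566.3 378.3 204.6] yaw_y -172.9 tilt 0.14 j [ 0.87  0.38 -0.   -0.   -1.19 -0.75]
567,378,200 shares [ 0.0029 -0.0059  0.0379]
567,378,78.5 shares [-0.0013 -0.0021  1.0125]
```

Request:
drive_tool(
  targets=[
    [[0,0,0.15,0],[0,0,0.25,0],[0,0,0.25,0],[0,0,0.2,0],[0,0,0.1,0],[0,0,0.06,0],[0,0,0.03,0],[0,0,0,0]],
  ],
)

```text
t: 6.9
position: [567.6, 376.6, 81.7]
tool_rot: [-0.0, 0.749, -0.663, 0.0]
wrist_force: [0.3, -0.2, -2.5]
grip_width: 0.334
grip_force: 30.0
```

Request:
drive_tool(
  targets=[
    [[0,0,0.01,0],[0,0,0,0]],
  ],
)

```text
t: 7.07
position: [567.8, 377.4, 81.6]
tool_rot: [-0.001, 0.749, -0.663, 0.0]
wrist_force: [0.0, 0.2, -2.0]
grip_width: 0.333
grip_force: 30.0
```

Request:
drive_tool(
  targets=[
    [[0,0,0.014,0],[0,0,0.014,0],[0,0,0,0],[0,0,0,0]],
  ],
)

```text
t: 7.4
position: [567.6, 377.2, 77.8]
tool_rot: [-0.001, 0.749, -0.662, 0.0]
wrist_force: [-0.5, 0.1, 3.0]
grip_width: 0.337
grip_force: 30.0
```

Request:
drive_tool(
  targets=[
    [[0,0,0,0],[0,0,0,0],[0,0,0,0],[0,0,0,0],[0,0,0,0],[0,0,0,0],[0,0,0,0],[0,0,0,0]],
  ],
  fingers=0,
)

```text
t: 8.07
position: [567.2, 376.8, 76.7]
tool_rot: [0.0, 0.749, -0.663, 0.0]
wrist_force: [0.4, -0.1, -0.4]
grip_width: 0.878
grip_force: 0.0
```

Request:
drive_tool(
  targets=[
    [[0,0,-0.1,0],[0,0,-0.25,0],[0,0,-0.3,0],[0,0,-0.3,0],[0,0,0,0]],
  ],
)

```text
t: 8.48
position: [570.5, 379.1, 200.7]
tool_rot: [-0.006, 0.749, -0.662, 0.001]
wrist_force: [1.1, 0.9, 2.1]
grip_width: 1.002
grip_force: 0.0
```

```bash
python3 go.py 585.2,-145.4,190 585.2,-145.4,83.8; python3 -c "
from h import *
c=shot('top','t1.png')"
```

```text
t 8.4833 p [570.5 379.1 200.7] yaw_y -172.92 tilt 0.74 j [ 0.87  0.38 -0.01  0.   -1.16 -0.75]
585.2,-145.4,190 shares [4.3531 0.4182 0.0574]
585.2,-145.4,83.8 shares [0.0056 0.0099 0.8849]
```

View pics/t1.png

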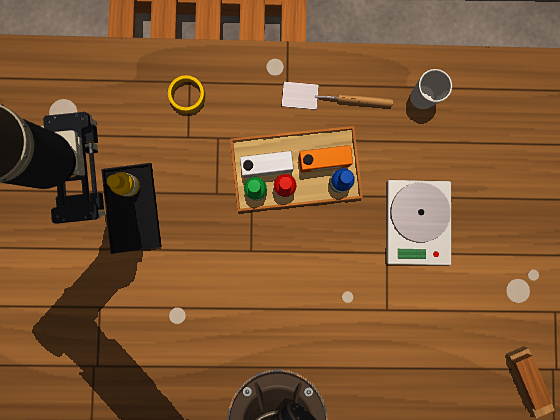

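The top view shows yellow standing in the tray at (124,183), with blue (343,180) and orange (326,158) still in place.

Request:
drive_tool(
  targets=[
    [[0.31,0.03,0,0],[0.31,0.03,0,0],[0.31,0.03,0,0],[0.31,0.03,0,0],[0.31,0.03,0,0],[0.31,0.03,0,0],[0.31,0.03,0,0],[0.31,0.03,0,0]],
  ],
)

```text
t: 9.2
position: [574.5, 76.2, 191.3]
tool_rot: [-0.0, 0.749, -0.662, 0.0]
wrist_force: [1.5, -0.1, 0.8]
grip_width: 1.0
grip_force: 0.0
```

Request:
drive_tool(
  targets=[
    [[0.31,0.03,0,0],[0.31,0.03,0,0],[0.31,0.03,0,0],[0.31,0.03,0,0],[0.31,0.03,0,0],[0.31,0.03,0,0],[0,0,0,0],[0,0,0,0]],
  ],
)

```text
t: 9.87
position: [580.1, -148.3, 190.7]
tool_rot: [0.0, 0.748, -0.664, -0.0]
wrist_force: [0.1, 0.2, 0.9]
grip_width: 1.002
grip_force: 0.0
```

```bash
python3 go.py 585.2,-145.4,190 585.2,-145.4,83.8; python3 - <<'E'
from h import *
c=shot('top');P=c['P'];hsv=cv2.cvtColor(c['frame'],cv2.COLOR_RGB2HSV);Z=P[...,2];v,u=np.mgrid[:420,:560]
m=(hsv[...,0]>5)&(hsv[...,0]<15)&(hsv[...,1]>190)&(Z>58)&(Z<69)&(u>295)&(u<365)&(v>135)&(v<180)
print(m.sum(),cv2.minAreaRect(P[m][:,:2].astype(np.float32)))
d=np.load('top0.npz');P=d['P'];hsv=cv2.cvtColor(d['F'],cv2.COLOR_RGB2HSV);Z=P[...,2]
m=(hsv[...,0]>5)&(hsv[...,0]<15)&(hsv[...,1]>190)&(Z>58)&(Z<69)&(u>295)&(u<365)&(v>135)&(v<180)
print(m.sum(),cv2.minAreaRect(P[m][:,:2].astype(np.float32)))
E
```

```text
t 9.8667 p [ 580.1 -148.3  190.7] yaw_y -173.2 tilt 0.03 j [ 0.08  0.26 -0.21 -0.   -1.1   0.04]
585.2,-145.4,190 shares [-0.0188 -0.0448  0.006 ]
585.2,-145.4,83.8 shares [ 1.00e-04 -5.00e-04  8.85e-01]
0 ((0.0, 0.0), (0.0, 0.0), 0.0)
901 ((638.4008178710938, -105.57503509521484), (46.441741943359375, 123.85623168945312), 7.542532444000244)
```

Request:
drive_tool(
  targets=[
    [[-0.02,-0.045,0.1,0],[0,0,0.2,0],[0,0,0.2,0],[0,0,0.2,0],[0,0,0.12,0],[0,0,0.06,0],[0,0,0.01,0],[0,0,0,0]],
  ],
)

```text
t: 10.58
position: [586.1, -142.3, 83.9]
tool_rot: [0.0, 0.749, -0.662, -0.0]
wrist_force: [0.8, 0.8, 0.3]
grip_width: 1.002
grip_force: 0.0
```

```bash
python3 go.py 585.2,-145.4,83.8
```

```text
t 10.5833 p [ 586.1 -142.3   83.9] yaw_y -172.91 tilt 0.03 j [ 0.09  0.37 -0.33  0.   -0.87  0.04]
585.2,-145.4,83.8 shares [0.0249 0.0103 0.0009]
```

Request:
drive_tool(
  targets=[
    [[0.024,0.008,0,0],[0,0,0,0],[0,0,0,0],[0,0,0,0],[0,0,0,0],[0,0,0,0],[0,0,0,0],[0,0,0,0]],
  ],
  fingers=1,
)

```text
t: 11.25
position: [585.1, -146.1, 84.0]
tool_rot: [-0.0, 0.749, -0.663, 0.0]
wrist_force: [0.3, 0.7, 0.1]
grip_width: 0.459
grip_force: 0.0
```

Request:
drive_tool(
  targets=[
    [[0,0,0,0],[0,0,0,0],[0,0,0,0],[0,0,0,0],[0,0,0,0],[0,0,0,0]],
  ],
)

```text
t: 11.75
position: [585.2, -146.1, 84.0]
tool_rot: [0.0, 0.749, -0.663, 0.0]
wrist_force: [-0.0, 0.2, -0.6]
grip_width: 0.335
grip_force: 30.0
```

```bash
python3 go.py 585.2,-145.4,205  458.6,361.6,205
```

```text
t 11.75 p [ 585.2 -146.1   84. ] yaw_y -172.99 tilt 0.0 j [ 0.08  0.37 -0.33  0.   -0.87  0.04]
585.2,-145.4,205 shares [-5.8000e-03 -9.0000e-04 -1.0086e+00]
458.6,361.6,205 shares [-4.3222e+00  5.3150e-01 -1.0000e-04]
```

Request:
drive_tool(
  targets=[
    [[0,0,-0.1,0],[0,0,-0.2,0],[0,0,-0.25,0],[0,0,-0.25,0],[0,0,-0.22,0],[-0.1,0.012,0,0],[-0.2,0.025,0,0],[-0.27,0.033,0,0]],
  ],
)

```text
t: 12.42
position: [568.0, -79.6, 206.0]
tool_rot: [0.0, 0.748, -0.664, -0.0]
wrist_force: [0.5, 1.6, -2.8]
grip_width: 0.334
grip_force: 30.0
```

Request:
drive_tool(
  targets=[
    [[-0.3,0.037,0,0],[-0.3,0.037,0,0],[-0.3,0.037,0,0],[-0.3,0.037,0,0],[-0.3,0.037,0,0],[-0.3,0.037,0,0],[-0.3,0.037,0,0],[-0.3,0.037,0,0]],
  ],
)

```text
t: 13.08
position: [496.7, 203.8, 205.9]
tool_rot: [0.0, 0.749, -0.663, -0.0]
wrist_force: [1.7, 0.3, -2.2]
grip_width: 0.331
grip_force: 30.0
```

Request:
drive_tool(
  targets=[
    [[-0.3,0.037,0,0],[-0.3,0.037,0,0],[-0.3,0.037,0,0],[-0.25,0.03,0,0],[-0.13,0.015,0,0],[-0.07,0.01,0,0],[0,0,0,0],[0,0,0,0]],
  ],
)

```text
t: 13.75
position: [458.2, 360.0, 205.8]
tool_rot: [0.001, 0.749, -0.662, 0.0]
wrist_force: [1.0, -0.7, -2.5]
grip_width: 0.332
grip_force: 30.0
```

```bash
python3 go.py  458.6,361.6,205  458.6,361.6,78
```

```text
t 13.75 p [458.2 360.  205.8] yaw_y -172.98 tilt 0.08 j [ 1.    0.22 -0.23 -0.   -1.12 -0.88]
458.6,361.6,205 shares [-0.0126 -0.0049  0.0067]
458.6,361.6,78 shares [-1.0000e-03 -1.1000e-03  1.0583e+00]
```

Request:
drive_tool(
  targets=[
    [[-0.01,0,0.15,0],[0,0,0.25,0],[0,0,0.25,0],[0,0,0.2,0],[0,0,0.1,0],[0,0,0.06,0],[0,0,0.035,0],[0,0,0.015,0]],
  ],
)

```text
t: 14.42
position: [458.8, 361.2, 79.3]
tool_rot: [-0.0, 0.749, -0.663, 0.0]
wrist_force: [0.1, 0.5, -2.2]
grip_width: 0.337
grip_force: 30.0
```

Request:
drive_tool(
  targets=[
    [[0,0,0,0],[0,0,0,0]],
  ],
)

```text
t: 14.58
position: [458.9, 362.1, 80.2]
tool_rot: [-0.001, 0.749, -0.663, -0.0]
wrist_force: [-0.1, 0.2, -2.0]
grip_width: 0.336
grip_force: 30.0
```

Request:
drive_tool(
  targets=[
    [[0,0,0.01,0],[0,0,0.009,0],[0,0,0,0],[0,0,0,0]],
  ],
)

```text
t: 14.92
position: [458.9, 362.4, 77.9]
tool_rot: [-0.001, 0.749, -0.662, 0.0]
wrist_force: [0.3, 0.1, 5.5]
grip_width: 0.331
grip_force: 30.0
```

Request:
drive_tool(
  targets=[
    [[0,0,0,0],[0,0,0,0],[0,0,0,0],[0,0,0,0],[0,0,0,0],[0,0,0,0],[0,0,0,0],[0,0,0,0]],
  ],
  fingers=0,
)

```text
t: 15.58
position: [458.4, 361.8, 76.9]
tool_rot: [0.0, 0.749, -0.663, -0.0]
wrist_force: [0.2, -0.2, 0.3]
grip_width: 0.886
grip_force: 0.0
```

Request:
drive_tool(
  targets=[
    [[0,0,-0.1,0],[0,0,-0.25,0],[0,0,-0.3,0],[0,0,-0.3,0],[0,0,0,0],[0,0,0,0]],
  ],
)

```text
t: 16.08
position: [459.2, 363.0, 193.6]
tool_rot: [-0.003, 0.749, -0.663, -0.0]
wrist_force: [0.5, 0.0, -1.0]
grip_width: 1.0
grip_force: 0.0
```

```bash
python3 go.py 638.4,-105.6,190 638.4,-105.6,22
```

```text
t 16.0833 p [459.2 363.  193.6] yaw_y -172.99 tilt 0.3 j [ 1.    0.23 -0.24  0.   -1.09 -0.88]
638.4,-105.6,190 shares [ 4.0577 -1.005   0.0172]
638.4,-105.6,22 shares [0.0055 0.005  1.4   ]
```

Request:
drive_tool(
  targets=[
    [[0.29,-0.072,0,0],[0.29,-0.072,0,0],[0.29,-0.072,0,0],[0.29,-0.072,0,0],[0.29,-0.072,0,0],[0.29,-0.072,0,0],[0.29,-0.072,0,0],[0.29,-0.072,0,0]],
  ],
)

```text
t: 16.75
position: [560.6, 92.0, 189.7]
tool_rot: [0.001, 0.749, -0.663, -0.0]
wrist_force: [0.5, -0.4, -0.3]
grip_width: 1.001
grip_force: 0.0
```

Request:
drive_tool(
  targets=[
    [[0.29,-0.072,0,0],[0.29,-0.072,0,0],[0.29,-0.072,0,0],[0.29,-0.072,0,0],[0.29,-0.072,0,0],[0.29,-0.072,0,-0.001],[0,0,0,0],[0,0,0,0]],
  ],
)

```text
t: 17.42
position: [637.3, -109.0, 188.7]
tool_rot: [0.001, 0.75, -0.662, -0.001]
wrist_force: [-0.4, -0.5, -0.8]
grip_width: 0.998
grip_force: 0.0
```

```bash
python3 go.py 638.4,-105.6,190 638.4,-105.6,22; python3 - <<'E'
from h import *
c=shot('top','t2.png');P=c['P'];Z=P[...,2];v,u=np.mgrid[:420,:560]
hsv=cv2.cvtColor(c['frame'],cv2.COLOR_RGB2HSV);H,S=hsv[...,0],hsv[...,1]
for a,b in((20,32),(100,125)):
    m=(u>90)&(u<175)&(v>150)&(v<262)&(H>=a)&(H<=b)&(S>120)&(Z>100)&(Z<115); print(m.sum(),np.median(P[m],0))
E
```

```text
t 17.4167 p [ 637.3 -109.   188.7] yaw_y -172.83 tilt 0.18 j [ 0.13  0.34 -0.11 -0.   -1.13 -0.01]
638.4,-105.6,190 shares [-0.0268 -0.0125 -0.0105]
638.4,-105.6,22 shares [ 5.0e-04 -4.3e-03  1.4e+00]
146 [567.82165142 377.38107751 107.30072435]
153 [460.20181118 361.08788392 107.18546539]
```

View pics/t2.png

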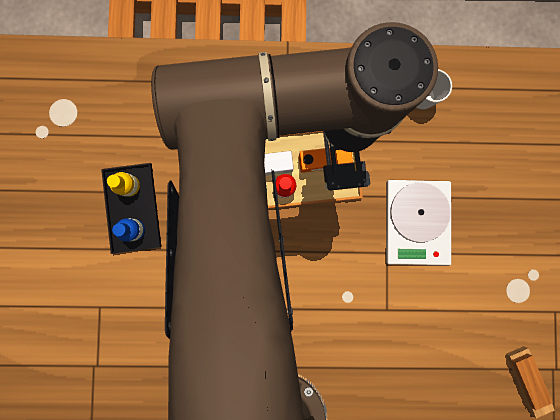

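The top view shows yellow (123,184) and blue (126,230) standing in the tray, and orange untouched at (320,158).

Request:
drive_tool(
  targets=[
    [[-0.027,-0.015,0.2,0],[0,0,0.25,0],[0,0,0.25,0],[0,0,0.25,0],[0,0,0.15,0],[0,0,0.1,0],[0,0,0,0],[0,0,0,0]],
  ],
)

```text
t: 18.13
position: [639.2, -102.8, 47.0]
tool_rot: [0.0, 0.751, -0.66, -0.0]
wrist_force: [-0.6, 0.2, -0.2]
grip_width: 0.999
grip_force: 0.0
```

```bash
python3 go.py 638.4,-105.6,23
```

```text
t 18.1333 p [ 639.2 -102.8   47. ] yaw_y -172.56 tilt 0.04 j [ 0.14  0.47 -0.26  0.   -0.84 -0.01]
638.4,-105.6,23 shares [0.0218 0.0098 0.2   ]
```

Request:
drive_tool(
  targets=[
    [[0.022,0.01,0.05,0],[0,0,0.08,0],[0,0,0.05,0],[0,0,0.02,0],[0,0,0,0]],
  ],
)

```text
t: 18.55
position: [637.9, -106.4, 22.2]
tool_rot: [0.0, 0.751, -0.66, -0.0]
wrist_force: [-0.7, 0.2, -0.6]
grip_width: 1.004
grip_force: 0.0
```

Request:
drive_tool(
  targets=[
    [[0,0,0,0],[0,0,0,0],[0,0,0,0],[0,0,0,0],[0,0,0,0],[0,0,0,0],[0,0,0,0],[0,0,0,0]],
  ],
  fingers=1,
)

```text
t: 19.22
position: [638.3, -106.3, 23.0]
tool_rot: [0.0, 0.751, -0.66, -0.0]
wrist_force: [-0.2, 0.4, 1.0]
grip_width: 0.523
grip_force: 30.0
```

Request:
drive_tool(
  targets=[
    [[0,0,0,0],[0,0,0,0],[0,0,0,0]],
  ],
)

```text
t: 19.47
position: [638.4, -106.3, 23.0]
tool_rot: [0.0, 0.751, -0.66, -0.0]
wrist_force: [-0.7, -0.7, 2.0]
grip_width: 0.528
grip_force: 30.0
```

```bash
python3 go.py 638.4,-105.6,145 513,-345.4,145
```

```text
t 19.4667 p [ 638.4 -106.3   23. ] yaw_y -172.63 tilt 0.0 j [ 0.14  0.5  -0.28  0.   -0.79 -0.01]
638.4,-105.6,145 shares [-0.0058 -0.0011 -1.0165]
513,-345.4,145 shares [1.8477e+00 1.2928e+00 1.0000e-04]
```

Request:
drive_tool(
  targets=[
    [[0,0,-0.05,0],[0,0,-0.12,0],[0,0,-0.2,0],[0,0,-0.24,0],[0,0,-0.22,0],[0,0,-0.12,0],[0,0,-0.07,0],[0,0,0,0]],
  ],
)

```text
t: 20.13
position: [639.0, -106.2, 147.0]
tool_rot: [-0.001, 0.751, -0.66, 0.001]
wrist_force: [-0.2, 0.0, -5.6]
grip_width: 0.525
grip_force: 30.0
```

Request:
drive_tool(
  targets=[
    [[0.08,0.06,0,0],[0.18,0.12,0,0],[0.23,0.16,0,0],[0.24,0.17,0,0],[0.24,0.17,0,0],[0.24,0.17,0,0],[0.24,0.17,0,0],[0.2,0.14,0,0]],
  ],
)

```text
t: 20.8
position: [522.8, -322.0, 143.1]
tool_rot: [0.001, 0.751, -0.661, -0.002]
wrist_force: [0.9, 0.6, -4.7]
grip_width: 0.525
grip_force: 30.0
```

Request:
drive_tool(
  targets=[
    [[0.12,0.08,0,0],[0.06,0.04,0,0],[0.02,0.01,0,0],[0,0,0,0],[0,0,0,0]],
  ],
)

```text
t: 21.22
position: [513.4, -345.7, 144.5]
tool_rot: [0.0, 0.751, -0.66, -0.001]
wrist_force: [0.3, 0.5, -5.2]
grip_width: 0.527
grip_force: 30.0
```

```bash
python3 go.py 513,-346,140 513,-346,39;  python3 -c "
from h import *
c=shot('side','s2.png')"
```

```text
t 21.2167 p [ 513.4 -345.7  144.5] yaw_y -172.62 tilt 0.07 j [-0.28  0.33 -0.23 -0.   -1.01  0.41]
513,-346,140 shares [0.0024 0.0033 0.0375]
513,-346,39 shares [ 7.000e-04 -8.000e-04  8.417e-01]
```

View pics/s2.png

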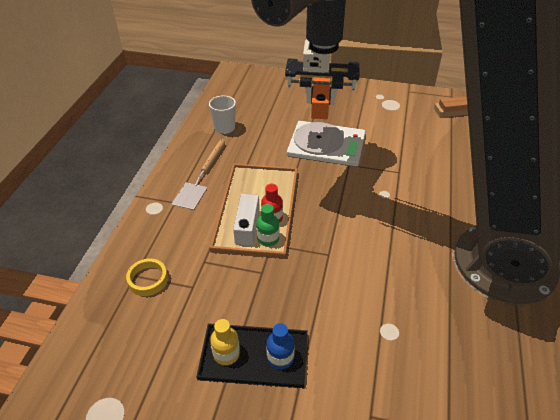

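The side view shows the orange tin held level at (320,98), above the pan at (318,138).

Request:
drive_tool(
  targets=[
    [[0,0,0.1,0],[0,0,0.2,0],[0,0,0.22,0],[0,0,0.18,0],[0,0,0.08,0],[0,0,0.05,0],[0,0,0.02,0],[0,0,0,0]],
  ],
)

```text
t: 21.93
position: [514.1, -346.2, 43.8]
tool_rot: [-0.0, 0.751, -0.66, 0.0]
wrist_force: [-0.1, -0.5, -5.0]
grip_width: 0.522
grip_force: 30.0
```

```bash
python3 go.py 513,-346,39
```

```text
t 21.9333 p [ 514.1 -346.2   43.8] yaw_y -172.59 tilt 0.04 j [-0.28  0.44 -0.33  0.   -0.8   0.41]
513,-346,39 shares [-0.003   0.0091  0.0396]
```

Request:
drive_tool(
  targets=[
    [[0,0.008,0.015,0],[0,0,0.015,0],[0,0,0.01,0],[0,0,0,0],[0,0,0,0]],
  ],
)

```text
t: 22.35
position: [512.7, -346.6, 39.1]
tool_rot: [-0.0, 0.751, -0.66, 0.0]
wrist_force: [0.8, -0.5, -4.0]
grip_width: 0.521
grip_force: 30.0
```

Request:
drive_tool(
  targets=[
    [[0,0,0,0],[0,0,0,0],[0,0,0,0],[0,0,0,0],[0,0,0,0],[0,0,0,0],[0,0,0,0],[0,0,0,0]],
  ],
  fingers=0,
)

```text
t: 23.02
position: [512.4, -346.5, 38.6]
tool_rot: [0.0, 0.751, -0.66, 0.0]
wrist_force: [-0.9, 0.1, 0.1]
grip_width: 0.99
grip_force: 0.0
```

Request:
drive_tool(
  targets=[
    [[0,0,-0.1,0],[0,0,-0.2,0],[0,0,-0.3,0],[0,0,-0.3,0],[0,0,-0.3,0],[0,0,-0.1,0],[0,0,0,0]],
  ],
)

```text
t: 23.6
position: [514.5, -347.5, 200.6]
tool_rot: [-0.001, 0.751, -0.66, 0.004]
wrist_force: [1.1, 0.2, -0.8]
grip_width: 1.001
grip_force: 0.0
```

```bash
python3 go.py 567.8,377.4,195 567.8,377.4,78
```

```text
t 23.6 p [ 514.5 -347.5  200.6] yaw_y -172.6 tilt 0.49 j [-0.28  0.28 -0.16  0.   -1.12  0.41]
567.8,377.4,195 shares [-5.9337 -1.2189  0.0287]
567.8,377.4,78 shares [-0.0044  0.0071  0.975 ]
```

Request:
drive_tool(
  targets=[
    [[-0.3,-0.061,0,0],[-0.3,-0.061,0,0],[-0.3,-0.061,0,0],[-0.3,-0.061,0,0],[-0.3,-0.061,0,0],[-0.3,-0.061,0,0],[-0.3,-0.061,0,0],[-0.3,-0.061,0,0]],
  ],
)

```text
t: 24.27
position: [533.0, -51.6, 194.9]
tool_rot: [-0.0, 0.751, -0.66, 0.0]
wrist_force: [1.0, 0.1, 1.2]
grip_width: 1.001
grip_force: 0.0
```

Request:
drive_tool(
  targets=[
    [[-0.3,-0.061,0,0],[-0.3,-0.061,0,0],[-0.3,-0.061,0,0],[-0.3,-0.061,0,0],[-0.3,-0.061,0,0],[-0.3,-0.061,0,0],[-0.3,-0.061,0,0],[-0.3,-0.061,0,0]],
  ],
)

```text
t: 24.93
position: [554.2, 241.5, 194.9]
tool_rot: [0.0, 0.751, -0.66, -0.0]
wrist_force: [0.5, -0.7, 0.5]
grip_width: 1.007
grip_force: 0.0
```

Request:
drive_tool(
  targets=[
    [[-0.3,-0.061,0,0],[-0.3,-0.061,0,0],[-0.3,-0.061,0,0],[-0.2,-0.061,0,0],[0,0,0,0],[0,0,0,0]],
  ],
)

```text
t: 25.43
position: [566.2, 375.6, 193.7]
tool_rot: [0.001, 0.752, -0.66, -0.0]
wrist_force: [-0.3, -0.7, 1.0]
grip_width: 1.001
grip_force: 0.0
```

```bash
python3 go.py 567.8,377.4,190 567.8,377.4,78; python3 - <<'E'
from h import *
c=shot('top');P=c['P'];Z=P[...,2];v,u=np.mgrid[:420,:560]
s=(u>380)&(u<460)&(v>170)&(v<275)&(Z>70)
print(s.sum(),cv2.minAreaRect(P[s][:,:2].astype(np.float32)),np.median(Z[s]))
E
```

```text
t 25.4333 p [566.2 375.6 193.7] yaw_y -172.53 tilt 0.09 j [ 0.87  0.39 -0.02 -0.   -1.16 -0.74]
567.8,377.4,190 shares [-0.0131 -0.0149  0.0308]
567.8,377.4,78 shares [-9.000e-04 -1.200e-03  9.333e-01]
1035 ((512.9569702148438, -345.1634826660156), (45.889469146728516, 124.60234832763672), 7.838769912719727) 79.73495296702401
```

Request:
drive_tool(
  targets=[
    [[-0.013,-0.015,0.15,0],[0,0,0.2,0],[0,0,0.2,0],[0,0,0.2,0],[0,0,0.1,0],[0,0,0.06,0],[0,0,0.03,0],[0,0,0.02,0]],
  ],
)

```text
t: 26.15
position: [568.9, 376.2, 80.0]
tool_rot: [-0.0, 0.751, -0.66, 0.0]
wrist_force: [-0.8, -0.4, 1.0]
grip_width: 1.003
grip_force: 0.0
```

Request:
drive_tool(
  targets=[
    [[0,0,0,0],[0,0,0,0]],
  ],
)

```text
t: 26.32
position: [568.9, 376.6, 80.5]
tool_rot: [-0.001, 0.751, -0.66, 0.0]
wrist_force: [-0.1, 0.4, 0.9]
grip_width: 1.002
grip_force: 0.0
```

```bash
python3 go.py 567.8,377.4,78
```

```text
t 26.3167 p [568.9 376.6  80.5] yaw_y -172.63 tilt 0.1 j [ 0.87  0.48 -0.15  0.   -0.94 -0.74]
567.8,377.4,78 shares [-0.0076  0.0084  0.0208]
```

Request:
drive_tool(
  targets=[
    [[-0.008,0.008,0.02,0],[0,0,0,0],[0,0,0,0],[0,0,0,0],[0,0,0,0],[0,0,0,0],[0,0,0,0],[0,0,0,0]],
  ],
  fingers=1,
)

```text
t: 26.98
position: [567.3, 377.1, 76.9]
tool_rot: [0.0, 0.751, -0.66, 0.0]
wrist_force: [-0.2, 0.7, 0.5]
grip_width: 0.454
grip_force: 0.0
```

Request:
drive_tool(
  targets=[
    [[0,0,0,0],[0,0,0,0],[0,0,0,0],[0,0,0,0],[0,0,0,0],[0,0,0,0]],
  ],
)

```text
t: 27.48
position: [567.4, 377.1, 76.9]
tool_rot: [-0.0, 0.751, -0.66, 0.0]
wrist_force: [0.8, 0.8, -0.6]
grip_width: 0.336
grip_force: 30.0
```

```bash
python3 go.py 567.8,377.4,205 578.8,-75.1,205
```

```text
t 27.4833 p [567.4 377.1  76.9] yaw_y -172.63 tilt 0.0 j [ 0.87  0.49 -0.15  0.   -0.93 -0.74]
567.8,377.4,205 shares [-0.0023 -0.0038 -1.0677]
578.8,-75.1,205 shares [3.7515 0.3925 0.    ]
```

Request:
drive_tool(
  targets=[
    [[0,0,-0.1,0],[0,0,-0.22,0],[0,0,-0.27,0],[0,0,-0.27,0],[0,0,-0.22,0],[0.1,0.01,0,0],[0.2,0.021,0,0],[0.27,0.028,0,0]],
  ],
)

```text
t: 28.15
position: [568.5, 308.9, 206.8]
tool_rot: [-0.0, 0.752, -0.659, -0.0]
wrist_force: [1.1, -0.2, -3.2]
grip_width: 0.336
grip_force: 30.0
```

Request:
drive_tool(
  targets=[
    [[0.3,0.031,0,0],[0.3,0.031,0,0],[0.3,0.031,0,0],[0.3,0.031,0,0],[0.3,0.031,0,0],[0.3,0.031,0,0],[0.3,0.031,0,0],[0.3,0.031,0,0]],
  ],
)

```text
t: 28.82
position: [575.5, 17.0, 206.8]
tool_rot: [0.0, 0.751, -0.66, -0.0]
wrist_force: [1.1, -0.7, -3.5]
grip_width: 0.336
grip_force: 30.0
```

Request:
drive_tool(
  targets=[
    [[0.3,0.031,0,0],[0.25,0.026,0,0],[0.15,0.016,0,0],[0.08,0.008,0,0],[0,0,0,0],[0,0,0,0]],
  ],
)

```text
t: 29.32
position: [578.5, -75.4, 206.5]
tool_rot: [0.0, 0.751, -0.661, -0.0]
wrist_force: [0.2, 0.0, -3.2]
grip_width: 0.339
grip_force: 30.0
```

```bash
python3 go.py 578.8,-75.1,200 578.8,-75.1,83
```

```text
t 29.3167 p [578.5 -75.4 206.5] yaw_y -172.7 tilt 0.03 j [ 0.21  0.22 -0.22 -0.   -1.12 -0.08]
578.8,-75.1,200 shares [-0.0022 -0.0029  0.0544]
578.8,-75.1,83 shares [ 3.00e-04 -3.00e-04  9.75e-01]
```

Request:
drive_tool(
  targets=[
    [[0,0,0.15,0],[0,0,0.25,0],[0,0,0.25,0],[0,0,0.2,0],[0,0,0.08,0],[0,0,0.05,0],[0,0,0.02,0],[0,0,0,0]],
  ],
)

```text
t: 29.98
position: [579.6, -74.7, 87.2]
tool_rot: [-0.0, 0.751, -0.66, 0.0]
wrist_force: [-0.2, 0.6, -1.9]
grip_width: 0.338
grip_force: 30.0
```

Request:
drive_tool(
  targets=[
    [[0,0,0,0],[0,0,0,0]],
  ],
)

```text
t: 30.15
position: [579.8, -75.0, 88.0]
tool_rot: [-0.001, 0.751, -0.66, 0.001]
wrist_force: [-0.4, -0.4, -2.7]
grip_width: 0.336
grip_force: 30.0
```

```bash
python3 go.py 578.8,-75.1,83
```

```text
t 30.15 p [579.8 -75.   88. ] yaw_y -172.61 tilt 0.14 j [ 0.21  0.34 -0.37  0.   -0.86 -0.08]
578.8,-75.1,83 shares [0.0001 0.0086 0.0414]
```

Request:
drive_tool(
  targets=[
    [[0,0.008,0.015,0],[0,0,0.014,0],[0,0,0.013,0],[0,0,0,0],[0,0,0,0]],
  ],
)

```text
t: 30.57
position: [578.5, -75.4, 82.7]
tool_rot: [-0.0, 0.751, -0.66, 0.001]
wrist_force: [-1.5, 0.6, 5.5]
grip_width: 0.337
grip_force: 30.0
```

Request:
drive_tool(
  targets=[
    [[0,0,0,0],[0,0,0,0],[0,0,0,0],[0,0,0,0],[0,0,0,0],[0,0,0,0],[0,0,0,0],[0,0,0,0]],
  ],
  fingers=0,
)

```text
t: 31.23
position: [577.9, -75.3, 81.4]
tool_rot: [0.0, 0.751, -0.66, -0.0]
wrist_force: [0.3, 0.3, 0.1]
grip_width: 0.883
grip_force: 0.0
```

Request:
drive_tool(
  targets=[
    [[0,0,-0.1,0],[0,0,-0.25,0],[0,0,-0.3,0],[0,0,-0.25,0],[0,0,0,0],[0,0,0,0]],
  ],
)

```text
t: 31.73
position: [579.1, -75.1, 191.8]
tool_rot: [-0.002, 0.751, -0.66, 0.001]
wrist_force: [0.4, 0.4, -0.5]
grip_width: 0.998
grip_force: 0.0
```

```bash
python3 go.py 460.2,361.1,190 460.2,361.1,78
```

```text
t 31.7333 p [579.1 -75.1 191.8] yaw_y -172.62 tilt 0.26 j [ 0.21  0.23 -0.25  0.   -1.09 -0.08]
460.2,361.1,190 shares [-3.7321  0.5157  0.0131]
460.2,361.1,78 shares [2.000e-04 4.200e-03 9.333e-01]
```

Request:
drive_tool(
  targets=[
    [[-0.31,0.043,0,0],[-0.31,0.043,0,0],[-0.31,0.043,0,0],[-0.31,0.043,0,0],[-0.31,0.043,0,0],[-0.31,0.043,0,0],[-0.31,0.043,0,0],[-0.31,0.043,0,0]],
  ],
)

```text
t: 32.4
position: [497.3, 215.8, 188.4]
tool_rot: [0.001, 0.751, -0.66, -0.0]
wrist_force: [1.2, 0.8, 0.6]
grip_width: 1.002
grip_force: 0.0
```

Request:
drive_tool(
  targets=[
    [[-0.31,0.043,0,0],[-0.31,0.043,0,0],[-0.31,0.043,0,0],[-0.31,0.043,0,0],[0,0,0,0],[0,0,0,0]],
  ],
)

```text
t: 32.9
position: [458.0, 360.7, 187.8]
tool_rot: [0.001, 0.752, -0.659, 0.0]
wrist_force: [0.1, -0.1, -0.7]
grip_width: 1.001
grip_force: 0.0
```

```bash
python3 go.py 460.2,361.1,190 460.2,361.1,78
```

```text
t 32.9 p [458.  360.7 187.8] yaw_y -172.47 tilt 0.16 j [ 1.    0.24 -0.25 -0.   -1.09 -0.87]
460.2,361.1,190 shares [-0.0005 -0.0189 -0.0187]
460.2,361.1,78 shares [-0.0017 -0.0019  0.9333]
```

Request:
drive_tool(
  targets=[
    [[0,-0.015,0.15,0],[0,0,0.2,0],[0,0,0.2,0],[0,0,0.18,0],[0,0,0.1,0],[0,0,0.06,0],[0,0,0.02,0],[0,0,0,0]],
  ],
)

```text
t: 33.57
position: [461.1, 358.8, 79.8]
tool_rot: [0.001, 0.751, -0.66, 0.0]
wrist_force: [0.8, -0.0, 0.5]
grip_width: 1.001
grip_force: 0.0
```

Request:
drive_tool(
  targets=[
    [[0,0,0,0],[0,0,0,0]],
  ],
)

```text
t: 33.73
position: [461.5, 360.0, 81.3]
tool_rot: [-0.001, 0.751, -0.66, -0.0]
wrist_force: [-0.0, -0.6, 0.5]
grip_width: 0.998
grip_force: 0.0
```

```bash
python3 go.py 459.5,361.4,77.5
```

```text
t 33.7333 p [461.5 360.   81.3] yaw_y -172.64 tilt 0.09 j [ 1.    0.35 -0.37  0.   -0.85 -0.87]
459.5,361.4,77.5 shares [-0.0137  0.0154  0.0317]
```

Request:
drive_tool(
  targets=[
    [[-0.012,0.014,0.015,0],[0,0,0.012,0],[0,0,0,0],[0,0,0,0],[0,0,0,0],[0,0,0,0],[0,0,0,0],[0,0,0,0]],
  ],
  fingers=1,
)

```text
t: 34.4
position: [459.2, 360.9, 77.1]
tool_rot: [-0.0, 0.751, -0.66, -0.0]
wrist_force: [-0.1, 0.1, 0.2]
grip_width: 0.453
grip_force: 0.0
```

Request:
drive_tool(
  targets=[
    [[0,0,0,0],[0,0,0,0],[0,0,0,0],[0,0,0,0],[0,0,0,0],[0,0,0,0]],
  ],
)

```text
t: 34.9
position: [459.2, 361.0, 77.0]
tool_rot: [-0.0, 0.751, -0.66, 0.0]
wrist_force: [-0.9, -0.8, 0.2]
grip_width: 0.333
grip_force: 30.0
```

```bash
python3 go.py 459.5,361.4,207 585.2,-145.8,207
```

```text
t 34.9 p [459.2 361.   77. ] yaw_y -172.63 tilt 0.0 j [ 1.    0.35 -0.38  0.   -0.84 -0.87]
459.5,361.4,207 shares [-0.0034 -0.003  -1.083 ]
585.2,-145.8,207 shares [ 4.3261e+00 -4.9660e-01 -1.0000e-04]
```

Request:
drive_tool(
  targets=[
    [[0,0,-0.1,0],[0,0,-0.22,0],[0,0,-0.27,0],[0,0,-0.27,0],[0,0,-0.22,0],[0.1,-0.012,0,0],[0.2,-0.023,0,0],[0.27,-0.031,0,0]],
  ],
)

```text
t: 35.57
position: [475.4, 294.5, 206.3]
tool_rot: [-0.0, 0.752, -0.659, -0.0]
wrist_force: [1.3, -1.0, -2.1]
grip_width: 0.337
grip_force: 30.0
```

Request:
drive_tool(
  targets=[
    [[0.3,-0.034,0,0],[0.3,-0.034,0,0],[0.3,-0.034,0,0],[0.3,-0.034,0,0],[0.3,-0.034,0,0],[0.3,-0.034,0,0],[0.3,-0.034,0,0],[0.3,-0.034,0,0]],
  ],
)

```text
t: 36.23
position: [544.6, 10.7, 206.0]
tool_rot: [0.0, 0.751, -0.66, -0.0]
wrist_force: [1.2, 1.1, -1.8]
grip_width: 0.334
grip_force: 30.0
```

Request:
drive_tool(
  targets=[
    [[0.3,-0.034,0,0],[0.3,-0.034,0,0],[0.3,-0.034,0,0],[0.25,-0.029,0,0],[0.13,-0.015,0,0],[0.07,-0.01,0,0],[0,0,0,0],[0,0,0,0]],
  ],
)

```text
t: 36.9
position: [583.9, -145.6, 205.8]
tool_rot: [0.0, 0.751, -0.661, -0.001]
wrist_force: [0.2, 0.5, -3.0]
grip_width: 0.333
grip_force: 30.0
```

```bash
python3 go.py 585.2,-145.8,200 585.2,-145.8,83
```

```text
t 36.9 p [ 583.9 -145.6  205.8] yaw_y -172.69 tilt 0.08 j [ 0.08  0.25 -0.18 -0.   -1.13  0.05]
585.2,-145.8,200 shares [ 0.0029 -0.0106  0.0486]
585.2,-145.8,83 shares [ 5.00e-04 -1.20e-03  9.75e-01]
```

Request:
drive_tool(
  targets=[
    [[0,-0.003,0.15,0],[0,0,0.25,0],[0,0,0.25,0],[0,0,0.2,0],[0,0,0.08,0],[0,0,0.05,0],[0,0,0.02,0],[0,0,0,0]],
  ],
)

```text
t: 37.57
position: [585.5, -145.1, 87.4]
tool_rot: [-0.0, 0.751, -0.66, 0.0]
wrist_force: [0.3, 0.5, -1.3]
grip_width: 0.336
grip_force: 30.0
```

Request:
drive_tool(
  targets=[
    [[0,0,0,0],[0,0,0,0]],
  ],
)

```text
t: 37.73
position: [585.8, -145.5, 88.1]
tool_rot: [-0.001, 0.751, -0.66, 0.001]
wrist_force: [-0.8, -0.3, -2.0]
grip_width: 0.337
grip_force: 30.0
```

```bash
python3 go.py 585.2,-145.8,83
```

```text
t 37.7333 p [ 585.8 -145.5   88.1] yaw_y -172.62 tilt 0.14 j [ 0.08  0.36 -0.33  0.   -0.88  0.05]
585.2,-145.8,83 shares [0.0022 0.0052 0.0427]
```

Request:
drive_tool(
  targets=[
    [[0,0.005,0.015,0],[0,0,0.014,0],[0,0,0.013,0],[0,0,0,0],[0,0,0,0]],
  ],
)

```text
t: 38.15
position: [584.6, -145.7, 83.0]
tool_rot: [-0.0, 0.751, -0.66, 0.001]
wrist_force: [-3.3, 3.3, 8.0]
grip_width: 0.332
grip_force: 30.0
```

Request:
drive_tool(
  targets=[
    [[0,0,0,0],[0,0,0,0],[0,0,0,0],[0,0,0,0],[0,0,0,0],[0,0,0,0],[0,0,0,0],[0,0,0,0]],
  ],
  fingers=0,
)

```text
t: 38.82
position: [584.2, -145.6, 81.5]
tool_rot: [0.0, 0.751, -0.66, -0.0]
wrist_force: [0.4, 0.5, -0.6]
grip_width: 0.881
grip_force: 0.0
```

Request:
drive_tool(
  targets=[
    [[0,0,-0.1,0],[0,0,-0.25,0],[0,0,-0.3,0],[0,0,-0.25,0],[0,0,-0.1,0],[0,0,0,0]],
  ],
)

```text
t: 39.32
position: [586.2, -145.8, 205.9]
tool_rot: [-0.002, 0.751, -0.66, 0.003]
wrist_force: [-0.2, 0.1, -0.1]
grip_width: 0.995
grip_force: 0.0
```

Request:
drive_tool(
  targets=[
    [[0.2,0.2,0,0],[0.2,0.2,0,0],[0.2,0.2,0,0],[0.2,0.2,0,0],[0.2,0.2,0,0],[0.2,0,0,0],[0,0,0,0],[0,0,0,0]],
  ],
)

```text
t: 39.98
position: [482.8, -304.7, 200.6]
tool_rot: [0.0, 0.75, -0.661, -0.001]
wrist_force: [-0.1, 0.5, 0.1]
grip_width: 1.004
grip_force: 0.0
```

```bash
python3 - <<'E'
from h import *
c=shot('top','t3.png');P=c['P'];Z=P[...,2];v,u=np.mgrid[:420,:560]
hsv=cv2.cvtColor(c['frame'],cv2.COLOR_RGB2HSV);H,S=hsv[...,0],hsv[...,1]
rk=(u>225)&(u<365)&(v>120)&(v<220)
for n,a,b in(('red',0,6),('yel',20,32),('grn',45,85),('blu',100,125)):
    m=rk&(((H>=a)&(H<=b))|((n=='red')&(H>174)))&(S>120)&(Z>108)&(Z<122); print(n,m.sum(),np.median(P[m],0).round(1))
s=(u>380)&(u<460)&(v>170)&(v<275)&(Z>70)&(Z<90)
print(s.sum(),cv2.minAreaRect(P[s][:,:2].astype(np.float32)))
E
```

```text
red 137 [569.2  -7.6 113.6]
yel 135 [578.7 -73.  113.8]
grn 134 [562.8  62.1 113.7]
blu 0 [nan nan nan]
0 ((0.0, 0.0), (0.0, 0.0), 0.0)
  return _methods._mean(a, axis=axis, dtype=dtype,
  ret = um.true_divide(
```

View pics/t3.png

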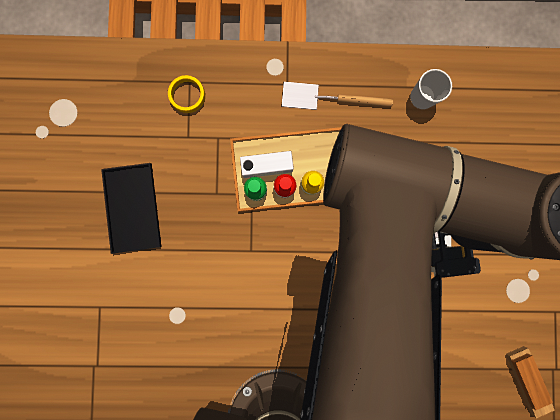

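The top view shows green, red and yellow back in place (yellow at (314,182)), but the arm hides blue and the scale, so I'll check those from the side.

```bash
python3 - <<'E'
from h import *
c=shot('side','s3.png');d=np.load('side0.npz')
for P,F in((d['P'],d['F']),(c['P'],c['frame'])):
    hsv=cv2.cvtColor(F,cv2.COLOR_RGB2HSV);H,S=hsv[...,0],hsv[...,1];Z=P[...,2]
    m=(H>100)&(H<125)&(S>120)&(Z>108)&(Z<118)&(abs(P[...,0]-585)<60)&(abs(P[...,1]+145)<60);print('blue top',m.sum(),P[m].mean(0).round(1))
    m=(H>4)&(H<16)&(S>180)&(Z>74)&(Z<84)&(abs(P[...,0]-513)<90)&(abs(P[...,1]+345)<90)
    if m.sum()>50: print('tin',cv2.minAreaRect(P[m][:,:2].astype(np.float32)),Z[m].mean())
E
```

```text
blue top 72 [ 583.7 -144.8  114.5]
blue top 70 [ 583.  -142.4  114.5]
tin ((512.17626953125, -347.51593017578125), (44.15155029296875, 133.294189453125), 8.768404006958008) 81.19852661558761
```

View pics/s3.png

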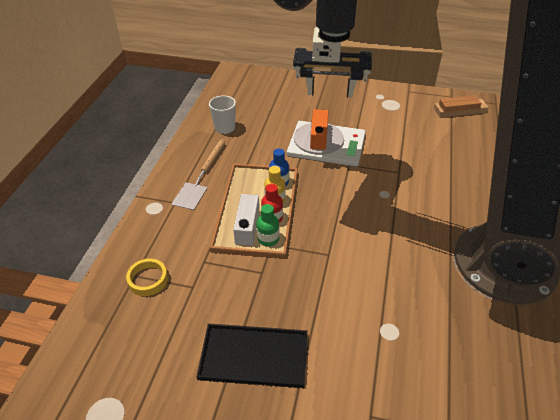

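The side view shows all four bottles upright in the rack, with blue at (280,168) within about 3 mm of its start. The orange tin is flat on the pan at (319,132), and the gripper is clear of everything.

```bash
python3 -c "
from bench import robot
print(robot.finish_job())"
```

```text
the job is handed in; nothing more can be done
None
```

The job is handed in, with no verdict shown: the orange tin is flat and released within about 3 mm of the pan's middle, yellow and blue stand within about 3 mm of where they started, and the grey tin, red and green were left alone.

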